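# Catch a crate of machined parts on the gravity roller lane

### The arm

A 7-joint arm with a two-finger parallel gripper is mounted at the origin on the work surface. World frame = base frame: x ahead of the robot, y to its left, z up, the work surface at z = 0. Lengths are in mm, angles in rad, forces in N, time in s.
With the tool pointing down it reaches from about 400 to 875 mm from the base axis. Payload 4.4 kg.
Tool frame: the origin (TCP) lies between the finger pads; the fingertips stand 17 mm ahead of it and the grasp point (between the pads) lies 2 mm behind it; z points along the fingers, y is the line along which they close (so a half turn about z gives the same grasp; the last joint's range is limited). The gripper opens to 85 mm and grips with 20 to 120 N. Pads are 22 mm wide; open, the fingers measure 114 mm over their backs; the gripper's body (76 mm by 85 mm) begins 54 mm behind the grasp point. The pads swing forward as they close: fully open they stand 13 mm farther back than shut.
Start: joints at [-1.192, 0.628, 0.038, 1.517, -0.027, 0.996, -0.02], TCP at [279.66, 586.778, 248.313] pointing down, gripper open.
Joint ranges: [-3.06, 3.06], [-0.37, 2.12], [-1.25, 1.32], [0.18, 2.47], [-1.1, 4.24], [0.23, 1.98], [-2.94, 2.94]. Speed limits (rad/s): [2.57, 2.57, 3.14, 3.14, 3.14, 3.14, 3.14].

### API

Orientations are given as [roll, pitch, yaw] about the fixed x, y, z axes, in that order (R = Rz(yaw) Ry(pitch) Rx(roll)).
In Python, from cell import sensors, get_image, ctrl gives the robot as it stands.
- The arm moves only by the tool send_rows, never from a script. Its argument "series" is a list of rows, each a list of 3 entries, a list of its own where there are three numbers: the finger opening in mm, from 0 to 85.4, then the shift along the world's x, y, z in units of 60 mm (1.0 is 60 mm), then the turn, a rotation vector about the world's x, y, z in units of 5 degrees (1.0 is 5 degrees). A call has 1 to 8 rows; each row shifts and turns the commanded pose from where the row before left it; what a row does not reach is not made up. A row lasts 1/8 s, in which the tool goes at most 62.5 mm and 10.7 degrees, less where a joint would pass 70% of its speed; a pose out of reach is approached as far as the arm can. A call is refused whole if a number of a shift passes 1 or a number of a turn 1, either way. A call with a gripper value outside its range is refused whole. The fingers move at their own pace and stop on an object; the grip force is fixed at half the most. Time passes only in rows, so rows that do not move let the fingers close. It gives the time, the measured TCP pose, the force, the opening and the grip force at its end, in the units of the state.
- sensors.read_state(): the state, without advancing time (a new reading comes with each control period).
- get_image(name): name is "scene" or "side" or "wrist"; returns a dict with "img" (400x640x3 uint8, red, green, blue), "depth" (400x640 float32, mm along the optical axis (not along the pixel's ray), 0 where there is no reading), "vfov" (degrees; the focal length in pixels is half the picture's height over the tangent of half this angle, whatever the lens; pixels are square), "cx", "cy" (the principal point, pixels), "world_to_cam" (4x4, takes a point from world to camera coordinates). Camera axes: x right, y down, z forward; pixel columns grow to the right and rows downward; lengths in mm; the calibration is good to about 2 mm. A picture is of the moment at which its call begins.
- ctrl.finish_job(): hands the job in; it is judged then, once.
The state is a dict: "clock": time; "qpos": joint angles; "qd": joint speeds; "tau": joint torques, N m; "eef_pos": TCP position; "tool_rot": TCP orientation; "force": force on the tool from outside, world axes, zero at the start; "torque": the same for the moment, N m; "width": finger opening in mm; "gripper_force": force on a finger pad.
Only numpy, scipy, OpenCV 4.12 (cv2) and the standard library are available. Lean on these libraries where they do the work, as an engineer would, in place of code of your own. Each camera call takes 0.05 s, during which the arm holds its last target. There are 200 camera calls.

### The job

Push the red-knobbed release lever of the roller lane all the way down, so that the blue crate of machined parts rolls off down the lane. Catch the rolling crate gently with closed fingers held in front of its leading wall, giving way with it so that it is not jolted, and bring it to a standstill for a good second while still well clear of the end stop. Then ease it slowly down until it rests against the end stop and take the hand away, without toppling the shafts and the casting that stand loose in it or disturbing the other things on the bench.

Things in the scene. Friction and masses are not known exactly. Their poses are not given: they have to be found in the camera images.
- lane: Gravity roller lane fixed on the bench: aluminium side plates, free steel rollers (50 mm diameter), 720 mm long, 196 mm wide. Origin on the bench, on the lane's centreline. Its z is up; its +y is the level direction down the lane; -x is its lever side, facing the robot. Rollers fall 0.070 rad (4 degrees) towards +y. Side plates rise 12 mm above the roller tops, 82 to 90 mm off the centreline.
- lane_mid (a point): Point on the centreline at roller-top height, 105 mm above the lane's origin (axes as the lane's). Roller tops lie 70 mm lower per metre of +y. Let go, the crate runs up to 0.2 to 0.33 m/s (time constant about 0.4 s, faster when heavier), covering 0.44 m to the end stop in about 2 s.
- lane_end (a point): The end stop: a steel lip across the low end, only 25 mm above the rollers, so fingers held higher can pass over it; the space beyond is free. The point is on its uphill face, on the centreline, 12 mm above the roller tops (axes as the lane's). The crate is home when point crate_front is here.
- release (a joint): Angle (rad) of the release rod, 0 to 1.4. At 0 the yellow stop arm on its upper part lies across the lane before the crate and the lever at its lower end points up and away from the lane at 45 degrees. Pushing the lever down swings the arm up: the crate goes at about 1.0 to 1.3; at 1.4 the lever points 35 degrees below level. Friction (0.12 Nm) keeps it where left. Starts at 0 to 0.2.
- lever_axis (a point): Point on the axis of the release rod (12 mm round, along the lane's y, 112 mm to the -x side of the centreline, 30 mm above the roller tops) where the lever is fixed. Axes as the lane's. The lever is a 12 mm round bar swinging in the lane's x-z plane on the -x side; a fingertip pushing straight down 50 mm out (-x) from here until the tip is 30 mm below this point moves it fully.
- lever_ball (a point): Centre of the lever's red ball knob (28 mm diameter), 94 mm from the rod's axis. Axes turn with the rod.
- crate: Blue crate 150 mm wide (x), 200 mm long (y), 110 mm high, on the rollers. Origin at the centre of its underside, z up off the rollers, +y down the lane: the front wall is its face at y = +100 mm, flat from 10 to 110 mm height. Mass nominally 0.5 kg (0.6 to 1.6 times that) plus 0.55 kg of parts. It starts at rest against the stop arm. Holding it takes about 1 N.
- crate_front (a point): Point on the outer face of the crate's front wall, in the middle, 12 mm above the crate's underside (axes as the crate's).
- casting0: Aluminium pump casting, round, 60 mm flange, 52 mm high, 0.15 kg, standing loose in a rear compartment of the crate. Origin at the centre of its underside, z up.
- shaft0: Turned pump shaft standing loose on end in a front compartment of the crate: 28 mm foot, 34 mm body, 100 mm high, 0.2 kg. Origin at the centre of its underside, z up. It topples if it leans more than about 0.26 rad, which happens when the crate is slowed harder than about 1.8 m/s2 or its speed is checked by more than about 0.15 m/s at once.
- shaft1: Like shaft0, in the other front compartment.
- sample: Bystander: a casting like the one in the crate, standing on the bench. Origin at the centre of its underside.
- ring_gauge: Bystander: steel ring gauge, 72 mm diameter, 22 mm high, lying on the bench. Origin at the centre of its underside.
- cleaner: Bystander: white bottle, 60 mm diameter, 170 mm high. Origin at the centre of its underside.
- gauge_case: Bystander: black case 90 x 140 x 35 mm. Origin at the centre of its underside.
- paste: Bystander: yellow jar, 56 mm diameter, 60 mm high. Origin at the centre of its underside.
Mind the look-alikes: they are no part of the job. What is shaped like the crate but pink or turquoise is not meant.

How it is judged (in metres and radians):
On the way, in this order (a step that is already met when the one before it is completed fails the run):
1. the release lever is pushed down and the crate rolls off (value of joint release above 1 rad and distance of crate from where it was at the start of the episode above 0.03 m), for 0.1 s.
2. the crate is caught: it stands still for half a second at least 15 mm clear of the end stop (y of crate_front in the frame of lane_end below -0.015 m and linear speed of crate below 0.03 m/s and distance of crate from where it was at the start of the episode above 0.06 m), for 0.5 s.
At the end, for the whole second after the job is handed in: The crate stands at rest (below 0.02 m/s) on the rollers against the end stop (front wall within 12 mm of it), upright within 0.15 rad, the casting and both shafts upright in the crate (within 0.3 rad), nothing touched by the robot (y of crate_front in the frame of lane_end between -0.012 and 0.012 m and linear speed of crate below 0.02 m/s and angle between crate's own z axis and vertical below 0.15 rad and distance between crate_front and lane_end below 0.025 m and distance between each of casting0, shaft0, shaft1 and crate below 0.11 m and angle between each of casting0, shaft0, shaft1's own z axis and vertical below 0.3 rad).
It fails at once if the crate is struck or pushed by the robot with more than 25 N (contact force between any of the fingers, the arm and crate above 25 N).
It fails at once if the crate runs into the end stop faster than 0.12 m/s (y of crate_front in the frame of lane_end above -0.01 m and linear speed of crate above 0.12 m/s).
It fails at once if a shaft or the casting topples or leaves the crate (not (distance between casting0 and crate below 0.11 m) or not (distance between shaft0 and crate below 0.11 m) or not (distance between shaft1 and crate below 0.11 m) or not (angle between casting0's own z axis and vertical below 0.3 rad) or not (angle between shaft0's own z axis and vertical below 0.3 rad) or not (angle between shaft1's own z axis and vertical below 0.3 rad)).
It fails at once if the crate tips or leaves the lane (angle between crate's own z axis and vertical above 0.3 rad).
It fails at once if a bystander is moved more than 30 mm (distance of any of sample, ring_gauge, cleaner, gauge_case, paste from where it was at the start of the episode above 0.03 m).
It also fails if it takes over 38 s, if anything falls off the work surface, if the arm or the gripper's body presses on something with over 40 N, if the wrist force passes 120 N, or if a joint passes its speed limit or range.

## Working session

There is one attempt and no reset: what is moved stays moved. The work goes in short steps, Python scripts to look and compute and a tool call to move; the robot and the scene stay as the last step left them, time stands still between calls to the robot, and variables do not carry over. Pictures are saved under pics/ and viewed, at most 10 in all, crops included, and the job is handed in when it is done.

Besides the shell and the picture viewer there is one more tool, called as name([rows], argument=value, ...), one row to a line, values as JSON. send_rows: Moves the arm, as the interface text tells. Its arguments: {"type":"object","properties":{"series":{"type":"array"}},"required":["series"]}

```bash
mkdir -p pics; cat > h.py <<'E'
import numpy as np, cv2
from cell import sensors, get_image, ctrl
def cloud(d):
    f=200/np.tan(np.radians(d["vfov"])/2); v,u=np.mgrid[0:400,0:640]; z=d["depth"]
    P=np.stack([(u-d["cx"])/f*z,(v-d["cy"])/f*z,z],-1)
    T=np.linalg.inv(d["world_to_cam"]); return P@T[:3,:3].T+T[:3,3]
def save(n,im): cv2.imwrite("pics/"+n+".png",cv2.cvtColor(im,cv2.COLOR_RGB2BGR))
E
python3 - <<'E'
from h import *
s=sensors.read_state(); print(s)
for n in("scene","side"):
    d=get_image(n); save(n+"0",d["img"]); np.savez(n+"0.npz",**d); print(n,d["vfov"],np.linalg.inv(d["world_to_cam"]).round(2).tolist())
E
```

```text
{'clock': 0.0, 'qpos': array([-1.19175193,  0.62935526,  0.03843665,  1.51837372, -0.02696344,
        0.99630221, -0.02001386]), 'qd': array([ 2.26594262e-03,  3.33189335e-06, -1.53983959e-03,  2.24243644e-04,
        2.33687937e-03,  1.61382210e-03, -1.99764381e-04]), 'tau': array([ 1.40570464e-04, -5.63419461e+01,  1.22629791e+00, -1.93448639e+01,
        1.09810082e-02,  1.05174558e-02,  1.59197054e-05]), 'eef_pos': array([279.42913704, 586.2100191 , 247.38123044]), 'tool_rot': array([-3.13967272e+00,  5.35868108e-05,  2.69675849e+00]), 'force': array([-0.11930247,  0.55523207, -0.87804805]), 'torque': array([-0.02671679,  0.00371071, -0.01177491]), 'gripper_force': 0.0, 'width': 85.31369918585804}
scene 48.649857976986326 [[0.79, 0.5, -0.36, 980.23], [0.62, -0.65, 0.45, -679.89], [-0.01, -0.58, -0.82, 1257.96], [0.0, 0.0, 0.0, 1.0]]
side 47.992303053826234 [[-0.89, -0.24, 0.38, -101.41], [-0.45, 0.49, -0.75, 1094.83], [-0.01, -0.84, -0.55, 974.1], [0.0, 0.0, 0.0, 1.0]]
```

View pics/scene0.png

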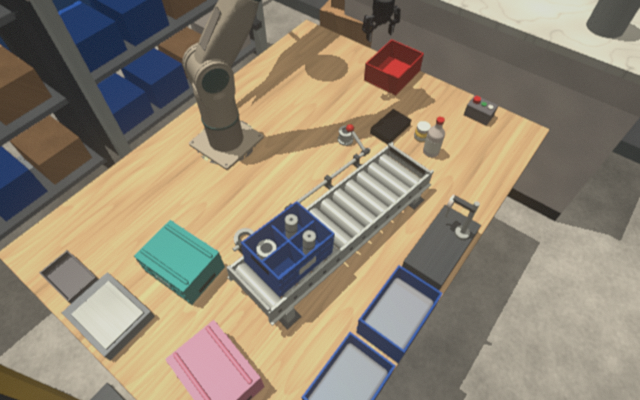

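View pics/side0.png

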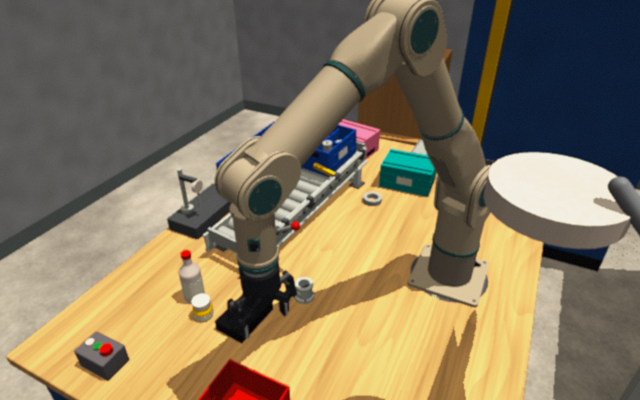

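The scene shows the lane from (270,290) to (410,170), with the blue partitioned crate at (285,245) on the rollers. The red knob is near (350,128) in the scene view and (296,225) in the side view. The other candidates are a turquoise box (178,260), a pink box (215,365) and blue-rimmed trays (400,310) and (345,375). The crate at (285,245) is the one meant, because it is blue, stands on the rollers and holds the two shafts and the casting.

```bash
python3 - <<'E'
from h import *
for n in("scene","side"):
    d=dict(np.load(n+"0.npz")); W=cloud(d); hsv=cv2.cvtColor(d["img"],cv2.COLOR_RGB2HSV); h,s,v=cv2.split(hsv)
    ok=d["depth"]>0
    for nm,m in (("red",((h<6)|(h>174))&(s>170)&(v>90)),("blue",(h>108)&(h<125)&(s>130)&(v>50)),("yellow",(h>20)&(h<32)&(s>170)&(v>120))):
        k,L,st,c=cv2.connectedComponentsWithStats((m&ok).astype(np.uint8))
        for i in range(1,k):
            if st[i,4]>12:
                p=W[L==i]; 
                if p[:,2].min()>-50 and abs(p[:,1]).max()<1000: print(n,nm,c[i].round(),st[i,4],np.median(p,0).round(),p.min(0).round(),p.max(0).round())
d=dict(np.load("scene0.npz"));save("c1",cv2.resize(d["img"][110:330,210:450],None,fx=2.5,fy=2.5,interpolation=3))
E
```

```text
scene red [395.  67.] 441 [290. 743.   7.] [225. 596.  -3.] [384. 805.  97.]
scene red [477.  99.] 22 [673. 697.  77.] [664. 685.  72.] [685. 714.  83.]
scene red [440. 119.] 26 [644. 419. 170.] [635. 410. 166.] [655. 432. 174.]
scene red [349. 127.] 18 [429. 191. 190.] [421. 183. 185.] [441. 200. 194.]
scene blue [290. 250.] 621 [ 575. -284.  223.] [ 472. -381.  129.] [ 642. -177.  246.]
scene blue [405. 309.] 379 [ 908. -197.  110.] [ 813. -300.    8.] [951. -47. 116.]
scene blue [359. 368.] 230 [ 888. -378.  110.] [ 812. -538.   36.] [ 950. -341.  116.]
side red [295. 225.] 62 [423. 200. 185.] [414. 188. 174.] [435. 210. 195.]
side red [185. 255.] 68 [638. 428. 169.] [630. 414. 153.] [652. 439. 173.]
side red [106. 349.] 129 [666. 702.  76.] [655. 687.  62.] [683. 715.  81.]
side red [246. 384.] 430 [323. 611.  87.] [219. 602.  30.] [378. 714.  94.]
side red [242. 393.] 477 [344. 617.   6.] [273. 602.   1.] [377. 654.  16.]
side blue [262. 131.] 27 [ 947. -431.  103.] [ 941. -481.   90.] [ 956. -390.  111.]
side blue [334. 150.] 1062 [ 494. -248.  200.] [ 467. -414.  125.] [ 610. -160.  243.]
side blue [220. 161.] 22 [ 946. -124.  106.] [ 931. -163.   98.] [952. -98. 113.]
side yellow [490.  89.] 13 [  76. -979.  260.] [  75. -999.  237.] [  80. -962.  278.]
side yellow [324. 169.] 75 [ 501. -159.  163.] [ 461. -172.  154.] [ 549. -142.  174.]
side yellow [203. 312.] 116 [559. 481.  33.] [549. 446.  21.] [589. 495.  44.]
```

View pics/c1.png

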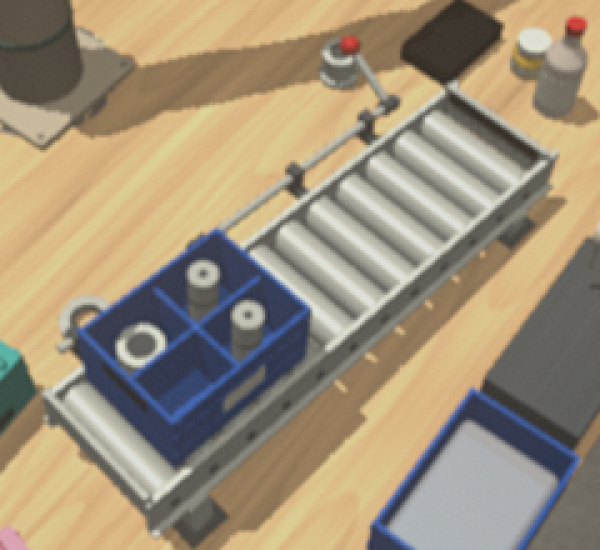

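The crop confirms the blue partitioned crate with two shafts and a casting. The red lever knob is at crop (350,45), with the sample behind it from this angle. The end lip is at crop (500,125).

```bash
python3 - <<'E'
from h import *
A=[];C=[]
for n in("scene","side"):
    d=dict(np.load(n+"0.npz")); W=cloud(d); ok=d["depth"]>0
    h,s,v=cv2.split(cv2.cvtColor(d["img"],cv2.COLOR_RGB2HSV))
    P=W[ok]; A.append(P)
    b=W[ok&(h>108)&(h<125)&(s>130)&(v>50)]; b=b[(b[:,0]<720)&(abs(b[:,1]+280)<180)&(b[:,2]>100)]
    C.append(b)
for b in C:
    t=b[b[:,2]>205]; r=cv2.minAreaRect(t[:,:2].astype(np.float32)); print("crate rim",r,cv2.boxPoints(r).round().tolist(),t[:,2].max())
# plates/rollers: low bands
for P in A:
    m=(P[:,0]>380)&(P[:,0]<780)&(P[:,1]>-100)&(P[:,1]<420)&(P[:,2]>60)&(P[:,2]<150)
    q=P[m]; r=cv2.minAreaRect(q[:,:2].astype(np.float32)); print("lane pts",len(q),r,cv2.boxPoints(r).round().tolist())
# bystanders: blobs low height
P=np.vstack(A); m=(P[:,2]>12)&(P[:,0]>200)&(P[:,0]<1000)&(P[:,1]>-500)&(P[:,1]<600)
q=P[m]; g=np.zeros((280,200),np.float32)
i=((q[:,1]+500)/4).astype(int); j=((q[:,0]-200)/4).astype(int); np.maximum.at(g,(i,j),q[:,2])
# x right, y up
im=cv2.resize(np.flipud(np.clip(g,0,255)).astype(np.uint8),None,fx=2,fy=2,interpolation=0); im=cv2.applyColorMap(im,cv2.COLORMAP_JET)
cv2.imwrite("pics/map.png",im)
E
```

```text
crate rim ((557.811279296875, -274.74853515625), (197.69322204589844, 149.8652801513672), 82.6332778930664) [[471.0, -363.0], [619.0, -382.0], [645.0, -186.0], [496.0, -167.0]] 246.4155297180987
crate rim ((526.972412109375, -269.111328125), (212.60218811035156, 106.14179229736328), 85.98836517333984) [[467.0, -371.0], [572.0, -379.0], [587.0, -167.0], [481.0, -159.0]] 243.28596325995352
lane pts 6596 ((588.1513061523438, 157.92543029785156), (537.0794677734375, 240.96795654296875), 83.5948715209961) [[438.0, -95.0], [678.0, -122.0], [738.0, 411.0], [498.0, 438.0]]
lane pts 2108 ((575.522705078125, 147.62661743164062), (541.065673828125, 231.30104064941406), 66.33316802978516) [[361.0, -54.0], [573.0, -147.0], [790.0, 349.0], [578.0, 442.0]]
```

View pics/map.png

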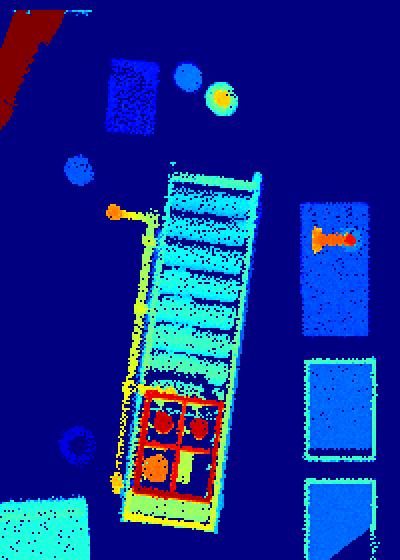

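The height map (2 mm/px) shows the lane yawed about 7°, the end lip at py≈180 and the lever ball at (113,212). The sample is at (78,170), clear of the lever.

```bash
python3 - <<'E'
from h import *
d=dict(np.load("scene0.npz")); P=cloud(d)[d["depth"]>0]
ds=dict(np.load("side0.npz")); Q=cloud(ds)[ds["depth"]>0]
for th in np.radians([6.4,6.9,7.4,7.9,8.4]):
    a=np.array([np.sin(th),np.cos(th)]); x=np.array([np.cos(th),-np.sin(th)]); o=np.array([600.,0])
    u=(P[:,:2]-o)@a; w=(P[:,:2]-o)@x
    m=(u>-60)&(u<220)&(P[:,2]>85)&(P[:,2]<140)
    hi,e=np.histogram(w[m],np.arange(-130,131,2)); print(np.degrees(th).round(1),(hi.astype(float)**2).sum())
th=np.radians(7.4); a=np.array([np.sin(th),np.cos(th)]); x=np.array([np.cos(th),-np.sin(th)])
for nm,R in(("scene",P),("side",Q)):
    u=(R[:,:2]-o)@a; w=(R[:,:2]-o)@x; z=R[:,2]
    print(nm)
    for u0 in range(-140,320,40):
        m=(abs(u-u0)<20)&(abs(w)<130)&(z>60)&(z<220)
        l=m&(abs(w)<60); 
        pr=[]
        for lo in range(-110,111,2):
            k=m&(w>=lo)&(w<lo+2)
            if k.sum(): pr.append((lo,int(z[k].max())))
        zz=dict(pr); ed=[l for l in zz if zz[l]>(np.percentile(z[l_],90) if 0 else 0)]
        print(u0, "rollmax",np.percentile(z[l],98).round(1) if l.any() else None, [p for p in pr if abs(abs(p[0])-88)<16][:40] if u0 in(-20,100,180) else "")
    m=(abs(w)<60)&(u>220)&(u<330)&(z>40)
    hh=[(int(t),z[m&(u>=t)&(u<t+4)].max().round(), int((m&(u>=t)&(u<t+4)).sum())) for t in range(220,330,4) if (m&(u>=t)&(u<t+4)).any()]
    print(hh)
for c,nm in(((425,193),"ball"),):
    print(nm,(np.array(c)-o)@a,(np.array(c)-o)@x)
# crate front edge and rod/lever
m=(P[:,2]>215); u=(P[:,:2]-o)@a; w=(P[:,:2]-o)@x
k=m&(abs(w)<120)&(u<-100)&(u>-420); print("crate u",np.percentile(u[k],[.5,99.5]),"w",np.percentile(w[k],[.5,99.5]))
k=(w<-95)&(w>-220)&(u>90)&(u<240)&(P[:,2]>90); 
for t in range(-220,-95,8):
    kk=k&(w>=t)&(w<t+8)
    if kk.any(): print(t,kk.sum(),"u",np.median(u[kk]).round(),"z",np.median(P[kk,2]).round(),P[kk,2].max().round())
E
```

```text
6.4 151955.0
6.9 160756.0
7.4 166999.0
7.9 172783.0
8.4 158498.0
scene
-140 rollmax 117.9 
-100 rollmax 116.3 
-60 rollmax 113.2 
-20 rollmax 109.6 [(-102, 120), (-100, 121), (-98, 124), (-96, 125), (-94, 120), (-92, 122), (-90, 124), (-88, 123), (-86, 105), (-84, 107), (-82, 106), (-80, 108), (-78, 106), (-76, 108), (-74, 106), (74, 118), (76, 122), (78, 120), (80, 123), (82, 122), (84, 111), (86, 83), (88, 60), (90, 60)]
20 rollmax 106.3 
60 rollmax 106.6 
100 rollmax 102.0 [(-100, 112), (-98, 108), (-96, 111), (-94, 112), (-92, 114), (-90, 113), (-88, 111), (-86, 115), (-84, 100), (-82, 96), (-80, 98), (-78, 95), (-76, 102), (-74, 100), (74, 109), (76, 111), (78, 112), (80, 112), (82, 115), (84, 114), (86, 80)]
140 rollmax 96.4 
180 rollmax 98.0 [(-98, 104), (-96, 105), (-94, 108), (-92, 109), (-90, 106), (-88, 109), (-86, 96), (-84, 95), (-82, 94), (-80, 88), (-78, 95), (-76, 96), (-74, 96), (76, 104), (78, 107), (80, 105), (82, 111), (84, 112), (86, 79)]
220 rollmax 94.3 
260 rollmax 116.0 
300 rollmax None 
[(220, np.float64(95.0), 34), (224, np.float64(94.0), 29), (228, np.flo
[... 956 characters left out ...]
float64(113.0), 6), (256, np.float64(115.0), 26), (260, np.float64(116.0), 157), (264, np.float64(115.0), 113), (268, np.float64(117.0), 2)]
ball 168.85330493886295 -198.40000355651043
crate u [-378.31559852 -176.81017308] w [-82.98850969  69.09118998]
-212 1 u 164.0 z 183.0 183.0
-204 12 u 167.0 z 186.0 194.0
-196 25 u 165.0 z 186.0 193.0
-188 17 u 168.0 z 182.0 192.0
-180 13 u 169.0 z 169.0 182.0
-172 11 u 171.0 z 162.0 170.0
-164 12 u 167.0 z 155.0 166.0
-156 10 u 165.0 z 152.0 158.0
-148 8 u 166.0 z 146.0 153.0
-140 12 u 167.0 z 142.0 148.0
-132 17 u 163.0 z 136.0 144.0
-124 47 u 126.0 z 134.0 145.0
-116 90 u 127.0 z 131.0 149.0
-108 23 u 121.0 z 111.0 145.0
-100 14 u 127.0 z 108.0 112.0
```

send_rows([
  [0,[0.36,-0.82,0],[0,0,0.45]],
  [0,[0.36,-0.82,0],[0,0,0.45]],
  [0,[0.36,-0.82,0],[0,0,0.45]],
  [0,[0.36,-0.82,0],[0,0,0.45]],
  [0,[0.36,-0.82,0],[0,0,0.45]],
  [0,[0.36,-0.82,0],[0,0,0.45]],
  [0,[0.36,-0.82,0],[0,0,0.45]],
  [0,[0.36,-0.82,0],[0,0,0.45]],
])

```text
clock: 1.1
eef_pos: [452.8, 191.5, 248.2]
tool_rot: [-3.141, -0.0, 3.012]
force: [0.7, 0.3, 0.6]
width: 0.1
gripper_force: 0.0
```

send_rows([
  [0,[0.05,-0.05,0],[0,0,0]],
  [0,[0,0,0],[0,0,0]],
  [0,[0,0,0],[0,0,0]],
])

```text
clock: 1.48
eef_pos: [454.7, 191.8, 248.2]
tool_rot: [3.141, -0.001, 3.014]
force: [-0.1, 0.3, 0.5]
width: -0.2
gripper_force: 0.0
```

```bash
python3 - <<'E'
from h import *
s=sensors.read_state(); print(s["clock"],s["eef_pos"],s["tool_rot"],s["width"],s["force"])
a=get_image("side")["img"][90:330,140:460]; b=get_image("wrist")["img"]
save("s1",np.vstack([cv2.resize(a,(480,300)),cv2.resize(b,(480,300))]))
E
```

```text
1.475 [454.70904539 191.83550826 248.18634087] [ 3.14100250e+00 -7.00309298e-04  3.01357746e+00] -0.1661335320055419 [-0.10306689  0.28160424  0.52981091]
```

View pics/s1.png

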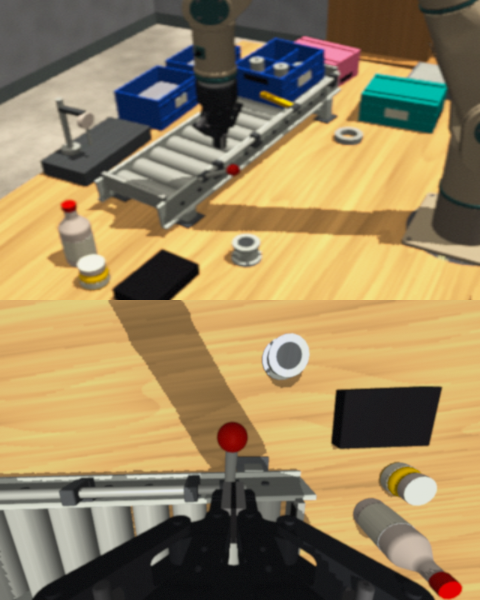

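The wrist view shows the closed fingers over the lever bar, between the knob and the rod. Next I'll descend to just above the bar.

send_rows([
  [0,[0,-0.03,-0.45],[0,0,0]],
  [0,[0,-0.02,-0.45],[0,0,0]],
  [0,[0,0,0],[0,0,0]],
])

```text
clock: 1.95
eef_pos: [453.8, 187.4, 192.9]
tool_rot: [-3.139, -0.004, 3.013]
force: [-0.8, 0.3, 0.2]
width: 0.2
gripper_force: 0.0
```

send_rows([
  [0,[0,0,-0.45],[0,0,0]],
  [0,[0,0,-0.45],[0,0,0]],
  [0,[0,0,-0.42],[0,0,0]],
  [0,[0,0,0],[0,0,0]],
  [0,[0,0,0.98],[0,0,0]],
  [0,[0.94,-0.12,0.1],[0,0,0]],
  [0,[0.94,-0.12,0],[0,0,0]],
  [0,[0.8,-0.11,0],[0,0,0]],
])

```text
clock: 2.95
eef_pos: [618.9, 166.8, 182.1]
tool_rot: [3.14, 0.003, 3.012]
force: [0.6, 0.1, -0.1]
width: 0.1
gripper_force: 0.0
```

```bash
cat >> h.py <<'E'
th=np.radians(7.5); A_=np.array([np.sin(th),np.cos(th)]); X_=np.array([np.cos(th),-np.sin(th)]); O_=np.array([600.,0])
def look(n="scene"):
    s=sensors.read_state(); d=get_image(n); W=cloud(d); h,sa,v=cv2.split(cv2.cvtColor(d["img"],cv2.COLOR_RGB2HSV))
    u=(W[...,:2]-O_)@A_; w=(W[...,:2]-O_)@X_
    k=(d["depth"]>0)&(h>108)&(h<125)&(sa>130)&(v>50)&(abs(w)<100)&(u>-420)&(u<320)&(W[...,2]-109+.07*u>85)
    p=(s["eef_pos"][:2]-O_)
    print("t",s["clock"],"crate u",np.percentile(u[k],[.5,99.5]).round(1),k.sum(),"hand u,w,z",(p@A_).round(1),(p@X_).round(1),s["eef_pos"][2].round(1),"F",s["force"].round(1))
    return d
E
python3 - <<'E'
from h import *
look();d=look(); save("s2",d["img"][100:330,200:460])
E
```

```text
t 2.95 crate u [-299.9 -101.5] 526 hand u,w,z 167.9 -3.0 182.1 F [ 0.6  0.1 -0.1]
t 3.0 crate u [-290.5  -93.2] 503 hand u,w,z 166.4 4.1 182.0 F [ 8.5 -0.9  1.2]
```

send_rows([
  [0,[-0.05,-0.37,0],[0,0,0]],
  [0,[-0.05,-0.37,0],[0,0,0]],
  [0,[0,0,0],[0,0,0]],
])

```text
clock: 3.42
eef_pos: [609.3, 117.9, 180.4]
tool_rot: [-3.139, -0.0, 3.007]
force: [0.7, 0.0, -0.3]
width: -0.2
gripper_force: 0.0
```

```bash
python3 - <<'E'
from h import *
look();d=look(); save("s3",cv2.resize(d["img"][100:330,200:460],None,fx=2,fy=2))
E
```

```text
t 3.425 crate u [-198.     0.4] 501 hand u,w,z 118.1 -6.2 180.4 F [ 0.7  0.  -0.3]
t 3.475 crate u [-186.3   11.1] 482 hand u,w,z 120.4 -6.1 180.5 F [-0.1  0.2 -0. ]
```

View pics/s3.png

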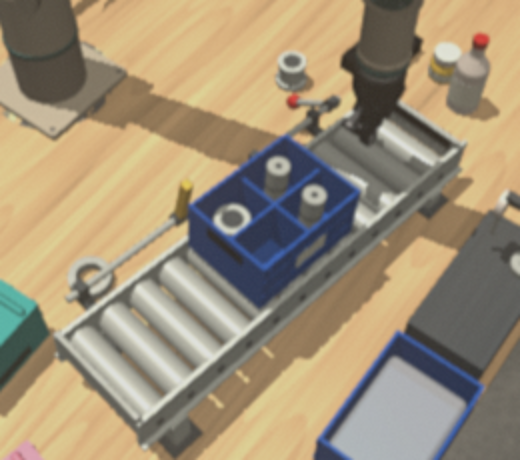

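The crate is running at about 0.23 m/s, with its front roughly 85 mm from the fingers. I'll start giving way ahead of it.

send_rows([
  [0,[0.01,0.05,0],[0,0,0]],
  [0,[0.02,0.15,0],[0,0,0]],
  [0,[0.03,0.25,0],[0,0,0]],
  [0,[0.04,0.3,0],[0,0,0]],
  [0,[0.04,0.3,0],[0,0,0]],
])

```text
clock: 4.15
eef_pos: [618.7, 187.3, 179.9]
tool_rot: [3.141, 0.0, 3.012]
force: [-1.1, 0.3, 1.3]
width: 0.3
gripper_force: 0.0
```

send_rows([
  [0,[0.04,0.28,0],[0,0,0]],
])

```text
clock: 4.28
eef_pos: [621.0, 203.6, 179.9]
tool_rot: [3.141, -0.0, 3.012]
force: [-0.7, 0.7, -0.2]
width: 0.0
gripper_force: 0.0
```

send_rows([
  [0,[0.03,0.23,0],[0,0,0]],
  [0,[0.02,0.16,0],[0,0,0]],
  [0,[0.01,0.09,0],[0,0,0]],
  [0,[0,0.03,0],[0,0,0]],
  [0,[0,0,0],[0,0,0]],
  [0,[0,0,0],[0,0,0]],
])

```text
clock: 5.03
eef_pos: [624.7, 231.5, 179.9]
tool_rot: [-3.141, -0.0, 3.01]
force: [0.2, -0.1, -0.5]
width: -0.1
gripper_force: 0.3
```

```bash
python3 - <<'E'
from h import *
look();d=look(); save("s4",cv2.resize(d["img"][60:290,240:500],None,fx=2,fy=2))
E
```

```text
t 5.025 crate u [ 17.3 213.9] 298 hand u,w,z 232.7 -5.7 179.9 F [ 0.2 -0.1 -0.5]
t 5.075 crate u [ 18.8 214.5] 305 hand u,w,z 232.7 -5.7 179.9 F [-0.   0.9 -1.3]
```

View pics/s4.png

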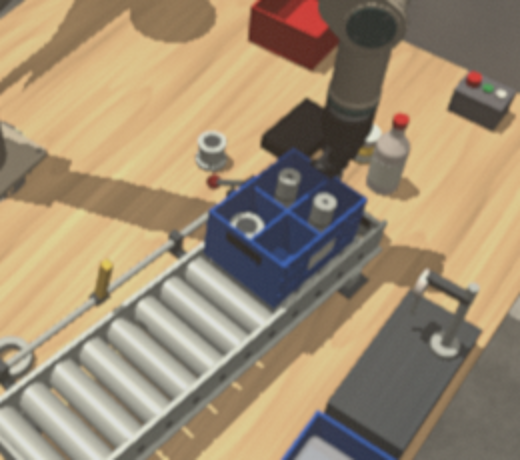

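The crate is standing against the fingers about 40 mm short of the stop, and both shafts are upright. I'll hold it, then ease it down.

send_rows([
  [0,[0,0,0],[0,0,0]],
  [0,[0,0,0],[0,0,0]],
  [0,[0,0,0],[0,0,0]],
  [0,[0,0,0],[0,0,0]],
  [0,[0,0,0],[0,0,0]],
  [0,[0,0,0],[0,0,0]],
  [0,[0,0,0],[0,0,0]],
  [0,[0,0,0],[0,0,0]],
])

```text
clock: 6.12
eef_pos: [624.7, 232.2, 179.9]
tool_rot: [3.142, 0.0, 3.011]
force: [0.5, -0.0, -0.3]
width: 0.1
gripper_force: 0.3
```

send_rows([
  [0,[0,0.02,0],[0,0,0]],
  [0,[0.005,0.04,0],[0,0,0]],
  [0,[0.005,0.05,0],[0,0,0]],
  [0,[0.005,0.05,0],[0,0,0]],
  [0,[0.005,0.05,0],[0,0,0]],
  [0,[0.005,0.05,0],[0,0,0]],
  [0,[0.005,0.05,0],[0,0,0]],
  [0,[0.005,0.05,0],[0,0,0]],
])

```text
clock: 7.12
eef_pos: [626.8, 254.0, 179.9]
tool_rot: [3.142, -0.0, 3.011]
force: [-0.3, 1.3, -0.8]
width: 0.0
gripper_force: 0.2
```

send_rows([
  [0,[0.005,0.05,0],[0,0,0]],
  [0,[0.005,0.05,0],[0,0,0]],
  [0,[0.005,0.04,0],[0,0,0]],
  [0,[0.005,0.04,0],[0,0,0]],
  [0,[0.005,0.04,0],[0,0,0]],
  [0,[0.005,0.04,0],[0,0,0]],
  [0,[0.005,0.04,0],[0,0,0]],
  [0,[0.005,0.04,0],[0,0,0]],
])

```text
clock: 8.12
eef_pos: [629.2, 274.3, 179.9]
tool_rot: [-3.142, -0.0, 3.011]
force: [-0.1, 0.9, -0.0]
width: -0.3
gripper_force: 0.0
```

```bash
python3 - <<'E'
from h import *
look()
E
```

```text
t 8.125 crate u [ 60.9 257.6] 276 hand u,w,z 275.8 -6.9 179.9 F [-0.1  0.9 -0. ]
```

send_rows([
  [0,[0.005,0.04,0],[0,0,0]],
  [0,[0.005,0.04,0],[0,0,0]],
  [0,[0.005,0.04,0],[0,0,0]],
  [0,[0.005,0.04,0],[0,0,0]],
  [0,[0.005,0.04,0],[0,0,0]],
  [0,[0.005,0.04,0],[0,0,0]],
  [0,[0.005,0.04,0],[0,0,0]],
  [0,[0.005,0.04,0],[0,0,0]],
])

```text
clock: 9.18
eef_pos: [631.6, 293.6, 179.9]
tool_rot: [3.142, -0.0, 3.011]
force: [-0.9, 0.2, -0.7]
width: 0.0
gripper_force: 0.0
```

```bash
python3 - <<'E'
from h import *
look();look()
E
```

```text
t 9.175 crate u [ 60.8 258.5] 290 hand u,w,z 295.2 -7.0 179.9 F [-0.9  0.2 -0.7]
t 9.225 crate u [ 60.5 259.8] 276 hand u,w,z 295.6 -7.1 179.9 F [-0.2 -0.1  1.1]
```

send_rows([
  [0,[0,0.05,0.3],[0,0,0]],
  [0,[0,0,0.7],[0,0,0]],
  [0,[0,0,0.7],[0,0,0]],
  [0,[0,0,0.5],[0,0,0]],
  [0,[0,0,0],[0,0,0]],
  [0,[0,0,0],[0,0,0]],
  [0,[0,0,0],[0,0,0]],
  [0,[0,0,0],[0,0,0]],
])

```text
clock: 10.28
eef_pos: [631.2, 296.2, 310.8]
tool_rot: [-3.141, -0.002, 3.011]
force: [0.1, -0.5, 0.4]
width: 0.3
gripper_force: 0.0
```

```bash
python3 - <<'E'
from h import *
d=look(); save("s5",cv2.resize(d["img"][60:290,240:500],None,fx=2,fy=2))
E
```

```text
t 10.275 crate u [ 60.9 257.6] 269 hand u,w,z 297.7 -7.8 310.8 F [ 0.1 -0.5  0.4]
```

View pics/s5.png

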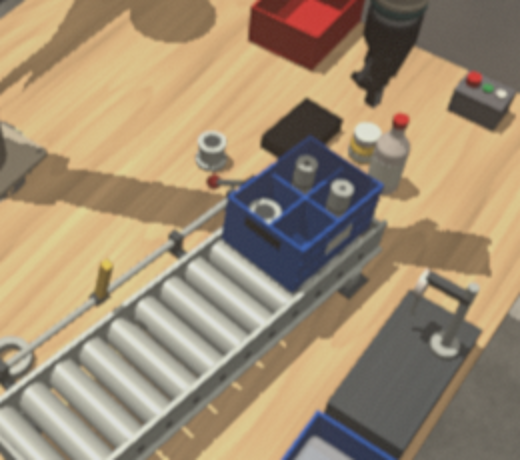

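The crate rests against the end stop at (305,215) with its parts upright, and the hand is clear.

```bash
python3 -c "
from cell import ctrl; print(ctrl.finish_job())"
```

```text
the job is handed in; nothing more can be done
None
```

I handed the job in at about 10 s of the 38 s: lever pushed down, crate caught and held for over a second about 40 mm short of the end stop, then eased home with the parts upright and the hand clear; the hand-in returned no verdict.

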